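# Seat the loose pack and start its charger

## Task

One of the battery packs in the charging docks is not pushed fully in. With the fingertips, gently slide that pack along its bay until it is home against the contacts at the head of the dock, without gripping or lifting it; then press the round start key of that same dock down, let it come up again and withdraw. Leave the other docks, the other pack, all the square stop keys and the things lying around alone.

Things in the scene. Friction and masses are not known exactly. Their poses are not given: they have to be found in the camera images.
- dock_a: the dock to use, whose pack is not home: fixed black charging dock, all three alike, 210 mm long, with a bay for a pack and a head block at the far end. Origin: middle of its underside, on the table; x runs along the bay from its open end (x=-105 mm, nearest the robot) to the head (x=45 to 105, y=-45 to 45, 46 mm high), z up. On the head's top: the round start key at (72, 27) and the smaller square stop key at (72, -30).
- bay_a (a point): head end of dock_a's bay: middle of the bay floor's edge at the upright head face (two brass contacts) where the pack's front end stops when home. Axes as the dock's. The light grey bay floor is 14 mm above the table, 66 mm wide, 150 mm long towards -x; guide walls 51 mm apart stand 8 mm above it along 130 mm from here; the end nearest the robot is open.
- stop_a_top (a point): centre of the top of dock_a's square white stop key, 12 mm wide, 10 mm above the head: not to be pressed.
- pack_a_mid (a point): blue hard-case battery pack, 96 x 47 x 25 mm (its x, y, z), about 0.2 kg, loose, lying flat in the bay of dock_a: the pack to push. The point is its centre (12.5 mm above the bay floor, 26.5 mm above the table), axes along the dock's. It starts 25 to 45 mm short of home; home, its centre is at x=-3 mm in dock_a's frame. Slides with light friction (1 to 4 N) and stays where it is left.
- start_a_top (a point): centre of the top of dock_a's round white start key, 22 mm in diameter, stands a little above the head in a black housing. Pressed straight down; 6 mm travel, about 5 N when fully down. The square stop key's centre is 57 mm from it, to its right (-y of the dock).
- start_a (a joint): key travel in m: 0 = up, 0.006 = fully down; it springs back up when let go. Round start key of dock_a, the one to press.
- stop_a (a joint): key travel in m: 0 = up, 0.006 = fully down; it springs back up when let go. Square stop key (12 mm) of dock_a: not to be pressed.
- dock_b: a dock like dock_a, its pack already home; leave alone.
- pack_b_mid (a point): blue hard-case battery pack, 96 x 47 x 25 mm (its x, y, z), about 0.2 kg, loose, lying flat in the bay of dock_b, already home; leave alone. The point is its centre.
- start_b (a joint): key travel in m: 0 = up, 0.006 = fully down; it springs back up when let go. Round start key of dock_b; leave alone.
- stop_b (a joint): key travel in m: 0 = up, 0.006 = fully down; it springs back up when let go. Square stop key of dock_b; leave alone.
- dock_c: a dock like dock_a with an empty bay; leave alone.
- start_c (a joint): key travel in m: 0 = up, 0.006 = fully down; it springs back up when let go. Round start key of dock_c; leave alone.
- stop_c (a joint): key travel in m: 0 = up, 0.006 = fully down; it springs back up when let go. Square stop key of dock_c; leave alone.
- wheel: bystander: loose model-car wheel lying flat, 64 mm in diameter, 26 mm high; origin at the centre of its underside.
- screwdriver: bystander: loose screwdriver lying on the table to the left of the docks; origin on its underside about midway.
- jar: bystander: loose small grease jar with a white cap, 36 mm in diameter, 50 mm high, standing beyond the docks; origin at the centre of its underside.
- pack_a: the same pack as pack_a_mid, origin at the centre of its underside.
Things that resemble listed ones, but are neither listed nor needed, are in the scene too. What is shaped like the pack_a but yellow is not meant.

How it is judged:
By the outcome, as a careful person would: the job done as asked, in the order asked, and still so for the second after the job is handed in, with the robot touching nothing.
It also fails if it takes over 45 s, if anything falls off the work surface, if the arm or the gripper's body presses on something with over 40 N, if the wrist force passes 120 N, or if a joint passes its speed limit or range.

## Robot

A 6-joint arm with a two-finger parallel gripper is mounted at the origin on the work surface. World frame = base frame: x ahead of the robot, y to its left, z up, the work surface at z = 0. Lengths are in mm, angles in rad, forces in N, time in s.
With the tool pointing down it reaches from about 350 to 925 mm from the base axis. Payload 6.4 kg.
Tool frame: the origin (TCP) lies at the very end of the fingers, on their centre line; the grasp point (between the pads) lies 19 mm behind it; z points along the fingers, y is the line along which they close (so a half turn about z gives the same grasp; the last joint's range is limited). The gripper opens to 85 mm and grips with 20 to 120 N. Pads are 22 mm wide; open, the fingers measure 114 mm over their backs; the gripper's body (76 mm by 85 mm) begins 54 mm behind the grasp point. The pads swing forward as they close: fully open they stand 13 mm farther back than shut.
Start: joints at [0.96, 0.245, 1.558, -0, 1.339, -0.174], TCP at [274.976, 588.984, 231.29] pointing down, gripper open.
Joint ranges: [-3.13, 3.13], [-1.02, 2.26], [0.13, 2.54], [-0.95, 4.09], [0.21, 2.88], [-2.74, 2.74]. Speed limits (rad/s): [2.57, 2.57, 3.14, 3.14, 3.14, 3.14].

## Interface

Orientations are given as a 3x3 rotation matrix whose columns are the frame's x, y, z axes.
In Python, from cell import bot, vision, job gives the robot as it stands.
- The arm moves only by the tool apply_moves, never from a script. Its argument "motion" is a list of rows, each a list of 3 entries, a list of its own where there are three numbers: the finger opening in m, from 0 to 0.0854, then the shift along the tool's x, y, z in m, then the turn, a rotation vector about the tool's x, y, z in rad. In form: [[fingers, [x, y, z], [rx, ry, rz]], ...]. A call has 1 to 8 rows; each row is the pose to reach, as a shift and turn from the pose commanded when the call began, along the tool's axes at that moment; what a row does not reach only later rows make up. A row lasts 1/10 s, in which the tool goes at most 50 mm and 8.59 degrees, less where a joint would pass 70% of its speed; a pose out of reach is approached as far as the arm can. A call with a gripper value outside its range is refused whole. The fingers move at their own pace and stop on an object; the grip force is fixed at half the most. Time passes only in rows, so rows that repeat a pose let the fingers close. It gives the time, the measured TCP pose, the force, the opening and the grip force at its end, in the units of the state.
- bot.read_state(): the state, without advancing time (a new reading comes with each control period).
- vision.get_image(name): name is "scene" or "top" or "wrist"; returns a dict with "image" (480x640x3 uint8, blue, green, red), "fx", "fy", "cx", "cy" (pixels), "extrinsics" (4x4, takes a point from camera to world coordinates); the wrist camera has in their place "mount" (4x4, takes a point from camera to tool coordinates, whose origin is the TCP and whose axes are the flange's). Camera axes: x right, y down, z forward; pixel columns grow to the right and rows downward; lengths in mm; the calibration is good to about 2 mm. A picture is of the moment at which its call begins: read the wrist's pose just before it. There is no depth.
- job.job_done(): hands the job in; it is judged then, once.
The state is a dict: "clock": time; "qpos": joint angles; "qd": joint speeds; "effort": joint torques, N m; "tcp_pos": TCP position; "tool_rot": TCP orientation; "ft_force": force on the tool from outside, world axes, zero at the start; "torque": the same for the moment, N m; "width": finger opening in mm; "grip_force": force on a finger pad.
Only numpy, scipy, OpenCV 4.12 (cv2) and the standard library are available. Lean on these libraries where they do the work, as an engineer would, in place of code of your own. Each camera call takes 0.05 s, during which the arm holds its last target. There are 200 camera calls.

## Working session

There is one attempt and no reset: what is moved stays moved. The work goes in short steps, Python scripts to look and compute and a tool call to move; the robot and the scene stay as the last step left them, time stands still between calls to the robot, and variables do not carry over. Pictures are saved under pics/ and viewed, at most 10 in all, crops included, and the job is handed in when it is done.

Besides the shell and the picture viewer there is one more tool, called after ">>>" as name(argument=value, ...), one argument or row to a line, values as JSON. apply_moves: Moves the arm, as the interface text tells. Its arguments: {"type":"object","properties":{"motion":{"type":"array","items":{"type":"array"}}},"required":["motion"]}

```bash
mkdir -p pics; ls
python3 - <<'E'
from cell import bot, vision, job
import cv2
s=bot.read_state(); print({k:(v if not hasattr(v,'round') else v) for k,v in s.items()})
for n in ("scene","top"):
    d=vision.get_image(n); cv2.imwrite(f"pics/{n}1.png",d["image"]); print(n,d["fx"],d["fy"],d["cx"],d["cy"],d["extrinsics"])
E
```

```text
pics
{'clock': 0.0, 'qpos': array([ 9.59905968e-01,  2.45816201e-01,  1.55900306e+00, -3.22906301e-06,
        1.33869525e+00, -1.74135326e-01]), 'qd': array([-0.0006675 , -0.00027511, -0.00115406,  0.00076986, -0.00121373,
        0.00050414]), 'effort': array([-9.73519418e-04, -4.29510427e+01, -3.26130545e+01, -2.31502218e-04,
        5.31523197e-03, -5.04181503e-05]), 'tcp_pos': array([274.64585611, 588.51763508, 230.18484684]), 'tool_rot': array([[-9.06129191e-01,  4.22999622e-01, -1.09979697e-03],
       [ 4.23000923e-01,  9.06127880e-01, -1.57606741e-03],
       [ 3.29880773e-04, -1.89333582e-03, -9.99998153e-01]]), 'ft_force': array([-0.44473953, -0.51121909,  0.26994633]), 'torque': array([ 0.01109473,  0.01934852, -0.05493948]), 'grip_force': 0.0, 'width': 85.43695184301991}
scene 495.9102022842082 495.9102022842082 318.1879814075358 239.59635455513 [[ 2.62410680e-01  7.10866858e-01 -6.52540379e-01  1.35429725e+03]
 [ 9.64925407e-01 -1.87897302e-01  1.83340022e-01 -2.15995344e+02]
 [ 7.71976870e-03 -6.77763170e-01 -7.35239750e-01  9.60904003e+02]
 [ 0.00000000e+00  0.00000000e+00  0.00000000e+00  1.00000000e+00]]
top 524.7341721096219 524.7341721096219 322.3987628123946 231.80634310386523 [[-9.23756853e-03 -9.87965646e-01  1.54397378e-01  3.88365494e+02]
 [-9.99697706e-01  1.26426880e-02  2.10869211e-02 -1.56069547e+01]
 [-2.27851515e-02 -1.54155912e-01 -9.87783778e-01  1.22889560e+03]
 [ 0.00000000e+00  0.00000000e+00  0.00000000e+00  1.00000000e+00]]
```

View pics/top1.png

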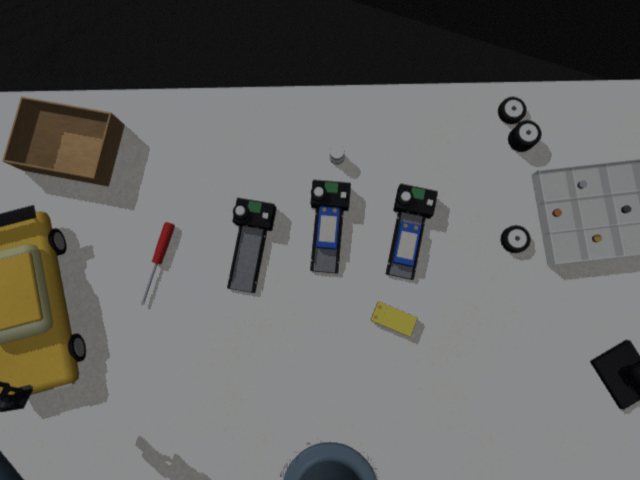

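View pics/scene1.png

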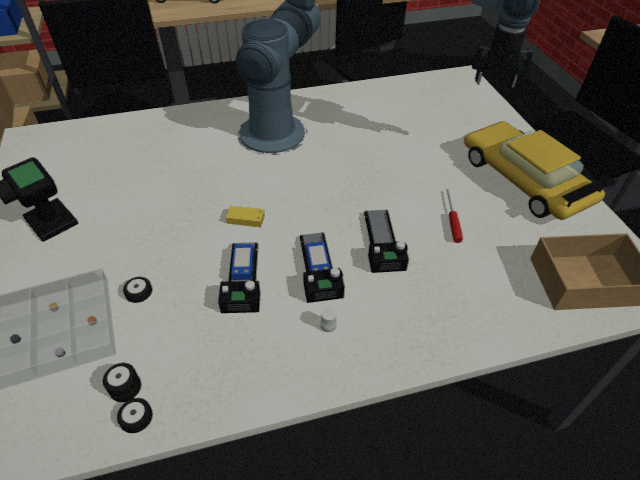

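The top view shows three docks. The left one (keys at about (238,211)) has an empty bay. The middle one has its pack at (328,228), and the right one has its pack at (407,242). The yellow look-alike at (395,319) is not meant. The candidates are the middle and right packs, so I'll check the gap to the head in an enlarged crop.

```bash
cat > h.py <<'E'
import numpy as np, cv2
from cell import bot, vision, job
def ray(d,uv,T=None):
    T=d["extrinsics"] if T is None else T
    uv=np.atleast_2d(np.float64(uv))
    r=np.c_[(uv[:,0]-d["cx"])/d["fx"],(uv[:,1]-d["cy"])/d["fy"],np.ones(len(uv))]@T[:3,:3].T
    return T[:3,3],r
def onz(d,uv,z,T=None):
    o,r=ray(d,uv,T); return o+r*((z-o[2])/r[:,2])[:,None]
def proj(d,P,T=None):
    T=d["extrinsics"] if T is None else T
    p=(np.atleast_2d(P)-T[:3,3])@T[:3,:3]
    return np.c_[d["fx"]*p[:,0]/p[:,2]+d["cx"],d["fy"]*p[:,1]/p[:,2]+d["cy"]]
def wristT(s,d):
    T=np.eye(4);T[:3,:3]=s["tool_rot"];T[:3,3]=s["tcp_pos"];return T@d["mount"]
E
python3 - <<'E'
from h import *
a=cv2.imread("pics/top1.png")[170:290,295:445]; b=cv2.imread("pics/scene1.png")[225:315,215:350]
a=cv2.resize(a,(500,400),interpolation=cv2.INTER_CUBIC);b=cv2.resize(b,(300,200),interpolation=cv2.INTER_CUBIC)
c=np.zeros((400,800,3),np.uint8);c[:,:500]=a;c[:200,500:]=b
c=np.clip(c*1.8,0,255).astype(np.uint8)
cv2.imwrite("pics/crop1.png",c)
d=vision.get_image("top");im=cv2.cvtColor(d["image"],cv2.COLOR_BGR2HSV)
m=cv2.inRange(im,(105,120,50),(130,255,255)); m=cv2.morphologyEx(m,cv2.MORPH_CLOSE,np.ones((9,9)))
for c in cv2.findContours(m,0,2)[0]:
    if cv2.contourArea(c)>200:
        r=cv2.minAreaRect(c);P=onz(d,cv2.boxPoints(r),39)
        print(r,P.mean(0).round(1),P.round(0)[:,:2].tolist(),np.linalg.norm(P-np.roll(P,1,0),axis=1).round(1))
# white discs
w=cv2.inRange(im,(0,0,130),(180,60,255))
n,_,st,ce=cv2.connectedComponentsWithStats(w[170:300,225:445])
for s,c in zip(st,ce):
    if 8<s[4]<400: print(s, (c+[225,170]).round(1), onz(d,c+[225,170],52).round(1))
E
```

```text
((406.4808044433594, 243.59616088867188), (21.572771072387695, 42.55719757080078), 11.309932708740234) [ 545.  -181.7   39. ] [[502.0, -147.0], [598.0, -169.0], [588.0, -217.0], [492.0, -194.0]] [48.5 98.3 49.1 98.1]
((327.348388671875, 227.1680450439453), (21.18536376953125, 41.736976623535156), 5.19442892074585) [585.3  -1.7  39. ] [[539.0, 27.0], [636.0, 18.0], [631.0, -31.0], [534.0, -21.0]] [48.4 97.3 49.  97.1]
[90 18  7  7 42] [318.1 191.2] [[666.9  18.6  52. ]]
[117  23   3   4  12] [343.  194.5] [[658.3 -38.6  52. ]]
[177  23   8   7  41] [405.4 195.8] [[ 653.2 -181.1   52. ]]
[203  31   4   3  12] [429.5 202. ] [[ 638.  -235.4   52. ]]
[11 37  8  7 41] [239.3 209.9] [[625.6 199.7  52. ]]
[38 44  4  3 12] [264.5 215. ] [[612.9 141.6  52. ]]
[ 95  47  15  24 290] [327.2 227.8] [[581.3  -1.5  52. ]]
[173  63  18  25 296] [406.6 244.5] [[ 540.9 -180.    52. ]]
```

View pics/crop1.png

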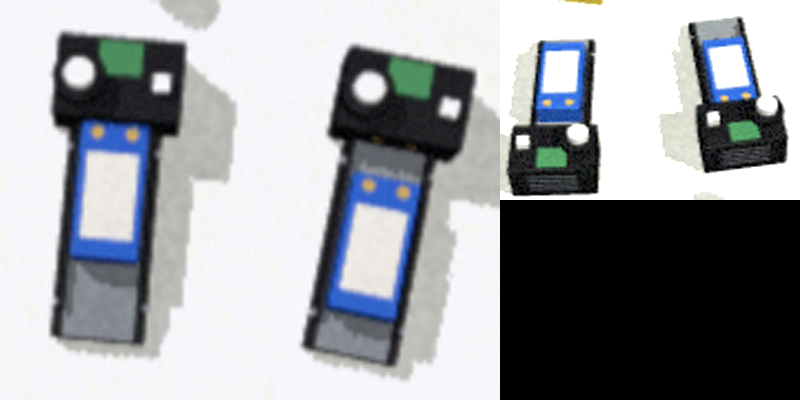

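The crop shows the middle dock's pack touching its head. The right dock's pack has a bare grey strip and visible contacts at crop (390,155), so it is short of home. The right dock is therefore dock_a, with its pack at about (545,-182). I'll move above it and measure more closely with the wrist camera.

```bash
cat >> h.py <<'E'
from scipy.spatial.transform import Rotation as Rn
def delta(p,yaw_x=None,s=None):
    """shift (m) and rotvec in tool axes to reach TCP p (mm), tool x at yaw_x deg, tool straight down"""
    s=s or bot.read_state();R=s["tool_rot"]
    sh=R.T@(np.array(p,float)-s["tcp_pos"])/1000
    rv=np.zeros(3)
    if yaw_x is not None:
        a=np.radians(yaw_x);x=np.array([np.cos(a),np.sin(a),0]);z=np.array([0,0,-1.])
        rv=Rn.from_matrix(R.T@np.c_[x,np.cross(z,x),z]).as_rotvec()
    print("shift",sh.round(4),"turn",rv.round(4),"tcp",s["tcp_pos"].round(1),"t",round(s["clock"],2))
E
python3 - <<'E'
from h import *
delta((520,-175,230),167)
d=vision.get_image("wrist");print(d["mount"].round(3),d["fx"],d["cx"],d["cy"])
E
```

```text
shift [-0.5453 -0.5882  0.0012] turn [-0.0014 -0.0004 -0.2099] tcp [274.7 588.6 230.4] t 0.15
[[-1.00000e-03 -9.51000e-01 -3.09000e-01  7.96990e+01]
 [ 1.00000e+00 -1.00000e-03 -0.00000e+00 -6.64000e-01]
 [ 0.00000e+00 -3.09000e-01  9.51000e-01 -1.42839e+02]
 [ 0.00000e+00  0.00000e+00  0.00000e+00  1.00000e+00]] 372.3097767633094 327.6080151230752 243.5505992497914
```

>>> apply_moves(
  motion=[
    [0.0,[-0.545,-0.588,0.001],[0,0,-0.21]],
    [0.0,[-0.545,-0.588,0.001],[0,0,-0.21]],
    [0.0,[-0.545,-0.588,0.001],[0,0,-0.21]],
    [0.0,[-0.545,-0.588,0.001],[0,0,-0.21]],
    [0.0,[-0.545,-0.588,0.001],[0,0,-0.21]],
    [0.0,[-0.545,-0.588,0.001],[0,0,-0.21]],
    [0.0,[-0.545,-0.588,0.001],[0,0,-0.21]],
    [0.0,[-0.545,-0.588,0.001],[0,0,-0.21]],
  ],
)

```text
clock: 1.0
tcp_pos: [397.3, 206.3, 230.9]
tool_rot: [[-0.975, 0.224, 0.001], [0.224, 0.975, 0.0], [-0.001, 0.0, -1.0]]
ft_force: [1.3, -0.2, -0.1]
width: -0.4
grip_force: 0.0
```

Run:
```python
from h import *
delta((520,-175,230),167); print(bot.read_state()["qpos"].round(2))
```

```text
shift [-0.2051 -0.344   0.0009] turn [0.0002 0.0006 0.0006] tcp [397.3 206.3 230.9] t 1.0
[ 0.22 -0.25  2.06 -0.    1.34 -1.12]
```

>>> apply_moves(
  motion=[
    [0.0,[-0.205,-0.344,0.001],[0,0,0]],
    [0.0,[-0.205,-0.344,0.001],[0,0,0]],
    [0.0,[-0.205,-0.344,0.001],[0,0,0]],
    [0.0,[-0.205,-0.344,0.001],[0,0,0]],
    [0.0,[-0.205,-0.344,0.001],[0,0,0]],
    [0.0,[-0.205,-0.344,0.001],[0,0,0]],
    [0.0,[-0.205,-0.344,0.001],[0,0,0]],
    [0.0,[-0.205,-0.344,0.001],[0,0,0]],
  ],
)

```text
clock: 1.8
tcp_pos: [519.7, -174.9, 229.7]
tool_rot: [[-0.974, 0.225, 0.0], [0.225, 0.974, 0.0], [-0.0, 0.0, -1.0]]
ft_force: [1.5, 0.3, 0.2]
width: -0.2
grip_force: 0.0
```

>>> apply_moves(
  motion=[
    [0.0,[0,0,0],[0,0,0]],
    [0.0,[0,0,0],[0,0,0]],
    [0.0,[0,0,0],[0,0,0]],
  ],
)

```text
clock: 2.1
tcp_pos: [519.2, -171.8, 229.5]
tool_rot: [[-0.975, 0.224, -0.001], [0.224, 0.975, 0.001], [0.001, 0.0, -1.0]]
ft_force: [0.0, 0.2, 0.4]
width: 0.1
grip_force: 0.0
```

Run:
```python
from h import *
s=bot.read_state(); delta((500,-170,230),167,s)
d=vision.get_image("wrist");cv2.imwrite("pics/w1.png",d["image"]);T=wristT(s,d);np.save("T1.npy",T)
im=cv2.cvtColor(d["image"],cv2.COLOR_BGR2HSV)
m=cv2.inRange(im,(105,120,50),(130,255,255)); m=cv2.morphologyEx(m,cv2.MORPH_CLOSE,np.ones((9,9)))
for c in cv2.findContours(m,0,2)[0]:
    if cv2.contourArea(c)>600:
        r=cv2.minAreaRect(c);P=onz(d,cv2.boxPoints(r),39,T)
        print(r,P.mean(0).round(1),P.round(0)[:,:2].tolist(),np.linalg.norm(P-np.roll(P,1,0),axis=1).round(1))
w=cv2.inRange(im,(0,0,110),(180,60,255))
n,_,st,ce=cv2.connectedComponentsWithStats(w)
for q,c in zip(st,ce):
    if 30<q[4]<6000: print(q, c.round(1), onz(d,c,56,T).round(1))
```

```text
shift [ 0.0191 -0.0025 -0.0005] turn [ 0.0005 -0.0007  0.0009] tcp [ 519.2 -171.8  229.5] t 2.1
((321.4999694824219, 240.49996948242188), (50.99999237060547, 96.99998474121094), -0.0) [ 544.3 -184.1   39. ] [[585.0, -219.0], [493.0, -195.0], [503.0, -151.0], [596.0, -171.0]] [50.  95.7 45.9 95.6]
((518.5, 240.0), (100.0, 51.0), 90.0) [585.7  -3.5  39. ] [[531.0, -22.0], [541.0, 22.0], [641.0, 17.0], [630.0, -31.0]] [ 99.5  45.9 100.1  50.1]
[ 500  206   41   65 2342] [519.2 237.8] [[574.3 -10.3  56. ]]
[ 302  209   40   61 2344] [321.5 238.7] [[ 535.5 -181.8   56. ]]
[  64  284   41   36 1032] [ 83.7 301.6] [[ 545.3 -413.9   56. ]]
[  0 313   9  14  77] [  2.8 320.9] [[ 546.9 -497.9   56. ]]
[488 320  12  11 109] [493.8 325.3] [[657.7 -40.4  56. ]]
[   0  330   44   53 1044] [ 15.9 357.4] [[ 587.  -505.1   56. ]]
[  25  386   51   44 1058] [ 51.5 408.3] [[ 652.2 -498.5   56. ]]
[320 400  16  38 468] [327.5 419.8] [[ 731.6 -221.6   56. ]]
[196 411  27  24 188] [209.8 421.7] [[ 705.9 -343.3   56. ]]
[433 411  27  24 187] [445.3 421.7] [[ 762.1 -100.9   56. ]]
[  0 413  20  32 297] [  7.2 433.8] [[ 672.3 -559.6   56. ]]
[  0 447  70  33 766] [ 25.5 465.1] [[ 716.7 -561.    56. ]]
```

View pics/w1.png

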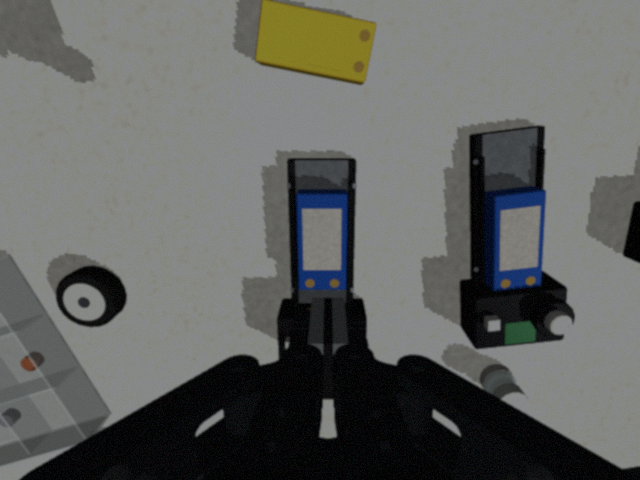

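The wrist view shows dock_a's pack at rows 192–289 and columns 296–347, with the fingers hiding the head. The pack is parallel to the tool (yaw about -13°), and its centre agrees between the two cameras at about (544.5,-183). In dock coordinates that is about -32 mm, so it is 29 mm short of home. I'll lower the closed fingers behind it.

Run:
```python
from h import *
delta((476.5,-167.2,90),166.8); delta((476.5,-167.2,24),166.8)
```

```text
shift [ 0.0425 -0.0054  0.1397] turn [ 0.0003 -0.0004  0.005 ] tcp [ 519.2 -171.5  229.6] t 2.15
shift [ 0.0425 -0.0054  0.2057] turn [ 0.0003 -0.0004  0.005 ] tcp [ 519.2 -171.5  229.6] t 2.15
```

>>> apply_moves(
  motion=[
    [0.0,[0.0425,-0.005,0.05],[0,0,0.005]],
    [0.0,[0.0425,-0.005,0.1],[0,0,0.005]],
    [0.0,[0.0425,-0.005,0.14],[0,0,0.005]],
    [0.0,[0.0425,-0.005,0.155],[0,0,0.005]],
    [0.0,[0.0425,-0.005,0.155],[0,0,0.005]],
    [0.0,[0.0425,-0.005,0.155],[0,0,0.005]],
  ],
)

```text
clock: 2.75
tcp_pos: [477.6, -167.5, 75.8]
tool_rot: [[-0.974, 0.228, 0.001], [0.228, 0.974, -0.001], [-0.001, -0.0, -1.0]]
ft_force: [0.6, -0.3, 0.8]
width: 0.1
grip_force: 0.0
```

Run:
```python
from h import *
s=bot.read_state();delta((476.5,-167.2,24),166.8,s)
d=vision.get_image("wrist");T=wristT(s,d);im=d["image"]
ux=np.array([.974,-.228,0]);uy=np.array([.228,.974,0])
hsv=cv2.cvtColor(im,cv2.COLOR_BGR2HSV);m=cv2.inRange(hsv,(105,120,50),(130,255,255))
for c in cv2.findContours(m,0,2)[0]:
    if cv2.contourArea(c)>300:
        x,y,w,h=cv2.boundingRect(c);P=onz(d,[[x,y],[x+w,y]],39,T);print((x,y,w,h),P.round(1).tolist(),P[:,:2]@ux[:2],P[:,:2]@uy[:2])
print("tcp",s["tcp_pos"]@ux,s["tcp_pos"]@uy)
cv2.imwrite("pics/w2.png",im)
```

```text
shift [0.0012 0.0001 0.0518] turn [-0.0004  0.0012 -0.    ] tcp [ 477.6 -167.5   75.8] t 2.75
(598, 319, 42, 137) [[532.1, -30.3, 39.0], [537.3, -8.1, 39.0]] [525.18566059 525.21914085] [ 91.83903832 114.64028929]
tcp 503.351214380692 -54.27727366116132
```

View pics/w2.png

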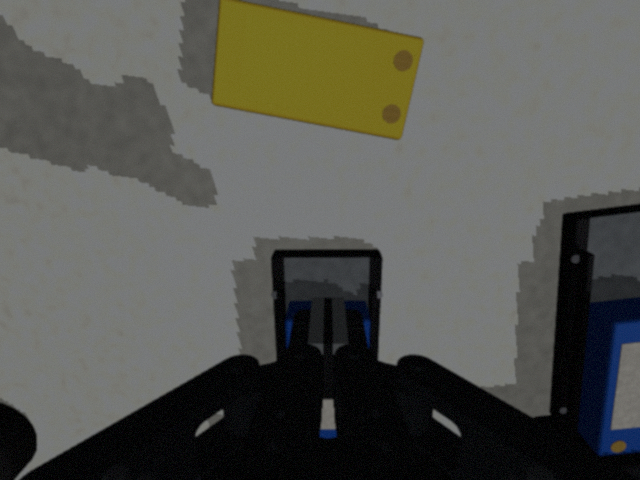

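The wrist view shows dock_a's open end at columns 273–382, centre 327.5, with the fingertips centred on it at column 328. They are about 10 mm behind the pack, so I'll lower them.

>>> apply_moves(
  motion=[
    [0.0,[0.0,0,0.02],[0,0,0]],
    [0.0,[0.0,0,0.035],[0,0,0]],
    [0.0,[0,0,0.046],[0,0,0]],
    [0.0,[0,0,0.051],[0,0,0]],
    [0.0,[0,0,0.051],[0,0,0]],
    [0.0,[0,0,0.051],[0,0,0]],
  ],
)

```text
clock: 3.4
tcp_pos: [477.7, -168.4, 24.7]
tool_rot: [[-0.973, 0.23, 0.001], [0.23, 0.973, -0.001], [-0.002, -0.001, -1.0]]
ft_force: [0.5, -0.5, 0.1]
width: -0.1
grip_force: 0.0
```

>>> apply_moves(
  motion=[
    [0.0,[-0.003,0,0],[0,0,0]],
    [0.0,[-0.006,0,0],[0,0,0]],
    [0.0,[-0.009,0,0],[0,0,0]],
    [0.0,[-0.012,0,0],[0,0,0]],
    [0.0,[-0.015,0,0],[0,0,0]],
    [0.0,[-0.018,0,0],[0,0,0]],
    [0.0,[-0.021,0,0],[0,0,0]],
    [0.0,[-0.024,0,0],[0,0,0]],
  ],
)

```text
clock: 4.2
tcp_pos: [500.5, -173.6, 23.7]
tool_rot: [[-0.973, 0.23, -0.0], [0.23, 0.973, 0.0], [0.0, 0.0, -1.0]]
ft_force: [-2.1, 0.5, 0.8]
width: 0.1
grip_force: 0.8
```

```bash
cat > look.py <<'E'
from h import *
# pack rear/front extents and head in top view, dock axes
ux=np.array([.974,-.228]);uy=np.array([.228,.974])
s=bot.read_state();print("tcp along",s["tcp_pos"][:2]@ux,"F along",s["ft_force"][:2]@ux)
d=vision.get_image("top");im=d["image"];cv2.imwrite(f"pics/t{s['clock']:.2f}.png",im)
hsv=cv2.cvtColor(im,cv2.COLOR_BGR2HSV)
m=cv2.inRange(hsv,(105,120,50),(130,255,255));m=cv2.morphologyEx(m,cv2.MORPH_CLOSE,np.ones((9,9)))
for c in cv2.findContours(m,0,2)[0]:
    if cv2.contourArea(c)>100:
        r=cv2.minAreaRect(c);P=onz(d,cv2.boxPoints(r),39)[:,:2];a=np.sort(P@ux)
        print(np.round(r[0],1),P.mean(0).round(1),"along",a.round(1),"across",np.sort(P@uy).round(1))
o=cv2.inRange(hsv,(8,90,60),(28,255,255))[180:260,300:445]
n,_,st,ce=cv2.connectedComponentsWithStats(o)
for q,c in zip(st,ce):
    if 2<q[4]<60: print("gold",q[4],c+[300,180],(onz(d,c+[300,180],39)[0,:2]@ux).round(1))
E
python3 look.py
```

```text
tcp along 527.0352048979677 F along -2.121711484327657
[327.3 227.2] [585.3  -1.6] along [519.  525.  616.  621.9] across [101.5 113.6 149.9 162.6]
gold 5 [323.8 209.4] 609.0
gold 5 [334. 210.] 612.7
gold 4 [416.5 222.5] 624.8
```

>>> apply_moves(
  motion=[
    [0.0,[-0.002,0,0],[0,0,0]],
    [0.0,[-0.004,0,0],[0,0,0]],
    [0.0,[-0.006,0,0],[0,0,0]],
    [0.0,[-0.008,0,0],[0,0,0]],
    [0.0,[-0.01,0,0],[0,0,0]],
  ],
)

```text
clock: 4.75
tcp_pos: [510.2, -175.9, 23.7]
tool_rot: [[-0.973, 0.23, 0.0], [0.23, 0.973, 0.0], [-0.0, 0.0, -1.0]]
ft_force: [-0.5, 0.9, -0.5]
width: 0.3
grip_force: 0.4
```

>>> apply_moves(
  motion=[
    [0.0,[-0.001,0,0],[0,0,0]],
    [0.0,[-0.002,0,0],[0,0,0]],
    [0.0,[-0.003,0,0],[0,0,0]],
    [0.0,[-0.003,0,0],[0,0,0]],
  ],
)

```text
clock: 5.15
tcp_pos: [513.2, -176.6, 23.8]
tool_rot: [[-0.973, 0.23, 0.0], [0.23, 0.973, -0.0], [-0.0, -0.0, -1.0]]
ft_force: [0.3, -0.3, -0.0]
width: -0.1
grip_force: 0.2
```

>>> apply_moves(
  motion=[
    [0.0,[-0.001,0,0],[0,0,0]],
    [0.0,[-0.002,0,0],[0,0,0]],
  ],
)

```text
clock: 5.35
tcp_pos: [514.0, -176.8, 23.8]
tool_rot: [[-0.973, 0.229, -0.003], [0.229, 0.973, 0.001], [0.003, 0.0, -1.0]]
ft_force: [-8.5, 1.1, 7.3]
width: 0.2
grip_force: 4.5
```

>>> apply_moves(
  motion=[
    [0.0,[-0.001,0,0],[0,0,0]],
    [0.0,[-0.002,0,0],[0,0,0]],
  ],
)

```text
clock: 5.55
tcp_pos: [514.0, -176.6, 23.5]
tool_rot: [[-0.973, 0.229, -0.008], [0.229, 0.973, 0.003], [0.009, 0.001, -1.0]]
ft_force: [-14.8, 2.5, 11.4]
width: 0.3
grip_force: 8.0
```

Contact force rose to 15 N with the tool stopped at the predicted home position, so the pack is against the contacts. I'll back off and go beyond the head, so that the wrist camera looks straight down at the keys.

>>> apply_moves(
  motion=[
    [0.0,[0.008,0,0],[0,0,0]],
    [0.0,[0.022,0,0],[0,0,0]],
    [0.0,[0.022,0,0],[0,0,0]],
    [0.0,[0.022,0,-0.05],[0,0,0]],
    [0.0,[0.022,0,-0.1],[0,0,0]],
    [0.0,[0.022,0,-0.15],[0,0,0]],
    [0.0,[0.022,0,-0.165],[0,0,0]],
    [0.0,[0.022,0,-0.165],[0,0,0]],
  ],
)

```text
clock: 6.35
tcp_pos: [497.8, -173.6, 192.5]
tool_rot: [[-0.973, 0.23, 0.007], [0.23, 0.973, -0.004], [-0.008, -0.002, -1.0]]
ft_force: [-0.5, -0.7, -0.3]
width: 0.3
grip_force: 0.0
```

```bash
python3 look.py; python3 -c "
from h import *
delta((705,-208,190),166.8)"
```

```text
tcp along 524.4139916421618 F along -0.3801268360973412
[327.3 227.2] [585.3  -1.5] along [518.9 525.2 615.6 621.9] across [101.2 113.9 149.8 163.1]
gold 5 [323.8 209.4] 609.0
gold 5 [334. 210.] 612.7
shift [-2.113e-01  1.360e-02 -1.000e-04] turn [-0.0007  0.0024 -0.0014] tcp [ 496.2 -172.7  189.4] t 6.4
```

>>> apply_moves(
  motion=[
    [0.0,[-0.211,0.0135,0],[0,0,0]],
    [0.0,[-0.211,0.0135,0],[0,0,0]],
    [0.0,[-0.211,0.0135,0],[0,0,0]],
    [0.0,[-0.211,0.0135,0],[0,0,0]],
    [0.0,[-0.211,0.0135,0],[0,0,0]],
    [0.0,[-0.211,0.0135,0],[0,0,0]],
    [0.0,[-0.211,0.0135,0],[0,0,0]],
    [0.0,[-0.211,0.0135,0],[0,0,0]],
  ],
)

```text
clock: 7.2
tcp_pos: [702.6, -207.4, 187.6]
tool_rot: [[-0.973, 0.23, -0.002], [0.23, 0.973, 0.001], [0.002, 0.0, -1.0]]
ft_force: [0.9, 0.3, 0.1]
width: -0.1
grip_force: 0.0
```

```bash
cat > keys.py <<'E'
from h import *
s=bot.read_state();d=vision.get_image("wrist");T=wristT(s,d);im=d["image"];print(s["tcp_pos"],T[:3,3].round(1))
cv2.imwrite("pics/w3.png",im);hsv=cv2.cvtColor(im,cv2.COLOR_BGR2HSV)
n,_,st,ce=cv2.connectedComponentsWithStats(cv2.inRange(hsv,(0,0,110),(180,60,255)))
for q,c in zip(st,ce):
    if 30<q[4]<8000: print(q,c.round(1),onz(d,c,58,T)[0,:2].round(1))
m=cv2.inRange(hsv,(105,120,50),(130,255,255));m=cv2.morphologyEx(m,cv2.MORPH_CLOSE,np.ones((9,9)))
for c in cv2.findContours(m,0,2)[0]:
    if cv2.contourArea(c)>500:
        r=cv2.minAreaRect(c);print("blue",r,onz(d,cv2.boxPoints(r),39,T)[:,:2].round(1).tolist())
E
python3 keys.py
```

```text
[ 702.60124889 -207.36982897  187.59603893] [ 625.1 -189.7  330.6]
[ 282    0   53   85 4371] [308.7  41.6] [ 572.5 -189.8]
[ 554    0   55   44 2120] [580.2  19.9] [600.8 -16.4]
[ 609    0   31   70 1883] [625.4  34.8] [616.3  12. ]
[  0  88  20  50 772] [  8.  113.8] [ 567.7 -403. ]
[628  95  12  29 262] [634.5 110.1] [665.4  18.4]
[538 111  17  18 245] [546.  119.8] [657.7 -41.3]
[334 143  29  29 646] [348.3 157.2] [ 650.8 -180.4]
[261 149  16  16 247] [268.5 156.5] [ 637.1 -235.9]
[  45  378   47   38 1213] [ 68.4 396.3] [ 795.8 -466.3]
[320 400  16  36 417] [327.4 418.2] [ 872.3 -248.5]
[197 411  26  24 180] [210.1 421.6] [ 851.3 -353.1]
blue ((578.3489990234375, 38.98027420043945), (68.90776062011719, 80.0844497680664), 1.7357045412063599) [[630.5, -31.7], [580.2, -27.2], [592.3, 18.3], [643.4, 16.6]]
blue ((309.0, 58.0), (116.0, 68.0), 90.0) [[539.1, -205.9], [549.7, -160.9], [622.5, -177.2], [610.9, -226.3]]
```

View pics/w3.png

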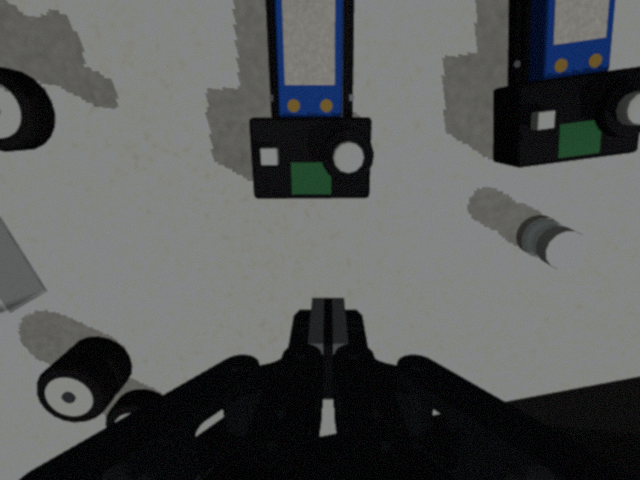

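The wrist view shows dock_a's pack tight against the head, with its blue edge meeting the head at row 117 and no gap. The round start key is at (348,157) and the square stop key at (268.5,156). Their spacing comes to 57.2 mm, which matches the 57 mm given. The key is at about (651.3,-180.6).

```bash
python3 -c "
from h import *
delta((651.3,-180.6,90),166.8)"
```

```text
shift [0.0562 0.0143 0.0984] turn [ 0.0002 -0.0012 -0.0017] tcp [ 702.8 -207.5  188.3] t 7.25
```

>>> apply_moves(
  motion=[
    [0.0,[0.056,0.0145,0],[0,0,0]],
    [0.0,[0.056,0.0145,0.04],[0,0,0]],
    [0.0,[0.056,0.0145,0.08],[0,0,0]],
    [0.0,[0.056,0.0145,0.098],[0,0,0]],
    [0.0,[0.056,0.0145,0.098],[0,0,0]],
    [0.0,[0.056,0.0145,0.098],[0,0,0]],
    [0.0,[0.056,0.0145,0.098],[0,0,0]],
  ],
)

```text
clock: 7.95
tcp_pos: [654.5, -181.7, 93.7]
tool_rot: [[-0.973, 0.23, 0.004], [0.23, 0.973, -0.002], [-0.005, -0.001, -1.0]]
ft_force: [0.8, -0.4, 0.6]
width: -0.0
grip_force: 0.0
```

Run:
```python
from h import *
delta((651.3,-180.6,90),166.8)
d=vision.get_image("scene");im=d["image"];u=proj(d,[651,-180,70])[0].astype(int);print(u)
c=im[u[1]-60:u[1]+45,u[0]-70:u[0]+70];cv2.imwrite("pics/c4.png",np.clip(cv2.resize(c,None,fx=5,fy=5,interpolation=cv2.INTER_CUBIC)*1.6,0,255).astype(np.uint8))
print(proj(d,[[651.3,-180.6,90],[651.3,-180.6,60]])-u+[70,60])
```

```text
shift [0.0034 0.0003 0.0036] turn [-0.001   0.0046 -0.0015] tcp [ 654.5 -181.7   93.7] t 7.95
[248 282]
[[69.74376373 55.22137088]
 [71.01987877 63.4276105 ]]
```

View pics/c4.png

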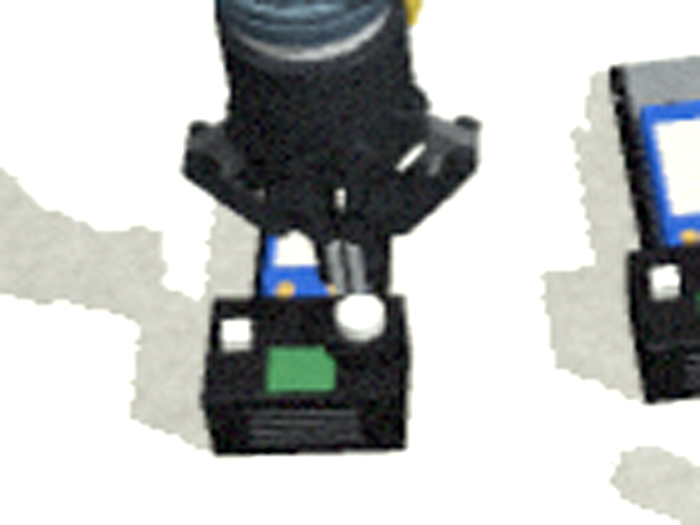

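The scene crop shows the closed fingertips at (352,290), right above the round key at (361,318), which stands proud of the head. The stop key at (236,333) is well clear. I'll lower step by step with force checks.

>>> apply_moves(
  motion=[
    [0.0,[0.0,0.0,0],[0,0,0]],
    [0.0,[0.0,0.0,0],[0,0,0]],
  ],
)

```text
clock: 8.2
tcp_pos: [653.4, -181.0, 91.9]
tool_rot: [[-0.973, 0.23, 0.002], [0.23, 0.973, -0.001], [-0.002, -0.0, -1.0]]
ft_force: [0.5, 1.0, 0.2]
width: 0.1
grip_force: 0.0
```

>>> apply_moves(
  motion=[
    [0.0,[0.002,0,0.005],[0,0,0]],
    [0.0,[0.002,0,0.01],[0,0,0]],
    [0.0,[0.002,0,0.015],[0,0,0]],
    [0.0,[0.002,0,0.017],[0,0,0]],
    [0.0,[0.002,0,0.017],[0,0,0]],
  ],
)

```text
clock: 8.7
tcp_pos: [650.4, -180.1, 72.9]
tool_rot: [[-0.973, 0.23, -0.001], [0.23, 0.973, 0.001], [0.001, 0.0, -1.0]]
ft_force: [-0.7, -0.0, -1.0]
width: 0.3
grip_force: 0.0
```

>>> apply_moves(
  motion=[
    [0.0,[0.0,0,0.002],[0,0,0]],
    [0.0,[0.0,0,0.004],[0,0,0]],
    [0.0,[0.0,0,0.005],[0,0,0]],
    [0.0,[0.0,0,0.005],[0,0,0]],
  ],
)

```text
clock: 9.1
tcp_pos: [650.7, -180.3, 68.6]
tool_rot: [[-0.973, 0.23, -0.0], [0.23, 0.973, 0.0], [0.0, 0.0, -1.0]]
ft_force: [-0.1, 0.2, -0.3]
width: 0.1
grip_force: 0.0
```

>>> apply_moves(
  motion=[
    [0.0,[0.0,0,0.001],[0,0,0]],
    [0.0,[0.0,0,0.002],[0,0,0]],
    [0.0,[0.0,0,0.003],[0,0,0]],
    [0.0,[0.0,0,0.003],[0,0,0]],
  ],
)

```text
clock: 9.5
tcp_pos: [651.0, -180.4, 66.1]
tool_rot: [[-0.973, 0.23, 0.0], [0.23, 0.973, -0.0], [-0.0, -0.0, -1.0]]
ft_force: [-0.6, 0.1, 2.1]
width: 0.5
grip_force: 1.2
```

>>> apply_moves(
  motion=[
    [0.0,[0.0,0,0.001],[0,0,0]],
    [0.0,[0.0,0,0.002],[0,0,0]],
    [0.0,[0.0,0,0.003],[0,0,0]],
    [0.0,[0.0,0,0.003],[0,0,0]],
  ],
)

```text
clock: 9.9
tcp_pos: [651.0, -180.4, 63.0]
tool_rot: [[-0.973, 0.23, 0.0], [0.23, 0.973, -0.0], [-0.0, -0.0, -1.0]]
ft_force: [-1.3, 0.1, 4.7]
width: 0.1
grip_force: 2.1
```

>>> apply_moves(
  motion=[
    [0.0,[0.0,0,0.001],[0,0,0]],
    [0.0,[0.0,0,0.002],[0,0,0]],
    [0.0,[0.0,0,0.002],[0,0,0]],
  ],
)

```text
clock: 10.2
tcp_pos: [651.0, -180.4, 62.0]
tool_rot: [[-0.973, 0.23, -0.0], [0.23, 0.973, -0.0], [0.0, -0.0, -1.0]]
ft_force: [-4.3, 1.2, 9.0]
width: 0.3
grip_force: 4.9
```

>>> apply_moves(
  motion=[
    [0.0,[0.0,0,0.001],[0,0,0]],
    [0.0,[0.0,0,0.002],[0,0,0]],
    [0.0,[0.0,0,0.002],[0,0,0]],
  ],
)

```text
clock: 10.5
tcp_pos: [651.1, -180.4, 61.8]
tool_rot: [[-0.973, 0.229, -0.001], [0.229, 0.973, -0.0], [0.001, -0.0, -1.0]]
ft_force: [-9.5, 3.1, 19.1]
width: -0.2
grip_force: 9.5
```

The force followed the spring, with 2.1 N at 66.1 mm and 4.7 N at 63.0 mm. It then rose steeply at 62 mm, so the key is fully down at about 6 mm of travel. I'll release it and withdraw upwards, then back over to the viewing point.

>>> apply_moves(
  motion=[
    [0.0,[0,0,-0.006],[0,0,0]],
    [0.0,[0,0,-0.015],[0,0,0]],
    [0.0,[0,0,-0.05],[0,0,0]],
    [0.0,[0,0,-0.1],[0,0,0]],
    [0.0,[-0.03,-0.014,-0.13],[0,0,0]],
    [0.0,[-0.056,-0.014,-0.13],[0,0,0]],
    [0.0,[-0.056,-0.014,-0.13],[0,0,0]],
    [0.0,[-0.056,-0.014,-0.13],[0,0,0]],
  ],
)

```text
clock: 11.3
tcp_pos: [701.5, -206.5, 187.3]
tool_rot: [[-0.973, 0.23, -0.002], [0.23, 0.973, 0.001], [0.002, 0.001, -1.0]]
ft_force: [-0.9, 0.6, -0.3]
width: 0.3
grip_force: 0.0
```

```bash
sed -i 's/w3.png/w5.png/' keys.py; python3 keys.py; python3 -c "
from h import *
print(bot.read_state()['ft_force'])"
```

```text
[ 701.50592906 -206.48829368  187.2564542 ] [ 624.  -188.9  330.3]
[ 281    0   53   87 4412] [307.8  42.2] [ 571.6 -189.6]
[ 554    0   54   46 2231] [579.3  20.9] [600.1 -16.4]
[ 608    0   32   72 1999] [625.   35.8] [615.7  12.4]
[  0  90  20  49 750] [  7.8 115.1] [ 567.5 -402.5]
[627  96  13  30 294] [634.  111.9] [665.3  18.8]
[538 113  16  18 244] [545.1 121.8] [657.7 -41.3]
[334 145  28  29 641] [347.5 159. ] [ 650.8 -180.4]
[260 151  16  16 245] [267.7 158.4] [ 637.1 -235.9]
[  45  379   47   38 1214] [ 67.8 397.8] [ 795.8 -466.1]
[320 400  16  37 435] [327.4 418.8] [ 871.5 -247.6]
[196 411  27  24 183] [209.8 421.8] [ 850.1 -352.3]
blue ((577.3065795898438, 39.94811248779297), (68.02269744873047, 82.92166137695312), 2.4895529747009277) [[630.4, -31.9], [578.6, -26.4], [591.0, 18.4], [643.7, 15.8]]
blue ((308.0, 59.0), (118.0, 68.0), 90.0) [[537.9, -205.7], [548.5, -160.8], [622.6, -177.4], [611.0, -226.5]]
[-0.35959327 -0.00523159 -0.39136585]
```

View pics/w5.png

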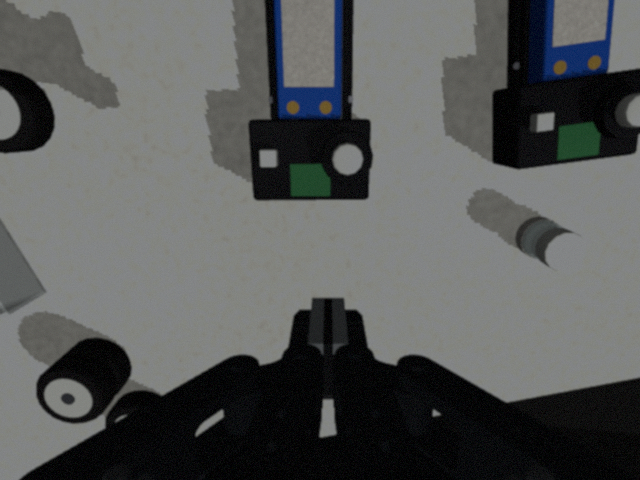

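The pack is still tight against the head at row 119. The key at (348,159) is back up, with the same apparent size as before the press, and the arm is clear of everything.

```bash
python3 -c "
from cell import job
print(job.job_done())"
```

```text
the job is handed in; nothing more can be done
None
```

Job handed in: dock_a's pack is pushed home against the contacts, its start key was pressed fully down and came back up, and the arm is withdrawn and touching nothing.

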